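Let the carton press down past its ratchet

TASK

The flaps of the packed carton under the bench press have just been glued. Wind the crank up a touch to take the ratchet tooth off the pawl, throw the pawl over clear of the wheel without forcing it, and wind the crank backwards until the pressing shoe sits on the carton with a light but definite pressure, without crushing it. Then throw the pawl back onto the ratchet wheel. Move the press only by its crank and its pawl lever, and leave the carton and the other things on the bench where they are.

Things in the scene. Friction and masses are not known exactly. Their poses are not given: they have to be found in the camera images.
- press: Bench carton press, fixed, grey base plate 200 x 480 mm, 14 mm thick. Origin on the bench right under the ratchet wheel's centre; at yaw 0 x points away from the robot, y to its left, z up (left and right below: seen from the robot, in this frame). Crank, wheel and pawl face the robot; the carton stands to the right. Behind the wheel, at x 30 to 90 mm, y -95 to 60 mm, is the chain case, 175 mm high.
- wheel_centre (a point): Centre of the ratchet wheel, on the axle, 135 mm above the bench. The axle runs along the press's x. Steel wheel, 140 mm across the tooth tips, 14 mm thick, 12 saw teeth 11 mm deep (one per 30 deg).
- crank_turn (a joint): Wheel and crank angle, rad, 0 at the start. Grows wound backwards (anticlockwise seen from the robot): lets the head down 25 mm per rad. A drag brake holds it where it is left, pawl or not: at the grip 12 to 15 N wind it up, 3 to 5 N wind it down. Each 1 N of the shoe on the carton adds 0.36 N at the grip. The shoe meets the carton at 1.2 to 3.2 rad; the end stop is at 3.7.
- crank_grip (a point): Where to hold the crank's round black grip, on its axis, 70 mm off the axle, 103 mm in front of the wheel's plane. The grip, 25 mm thick, 95 mm long, lies along the press's x and reaches from 43 to 138 mm in front of that plane. At crank_turn 0 it is straight left of the axle (+y); winding back takes it down, under the axle and up the right. It is a loose sleeve, so the hand can keep its attitude.
- pawl_throw (a joint): Pawl angle, rad. -0.05 to 0.25 where its nose lies on the wheel (about 0: in a tooth gap), up to 0.87 thrown over left to its stop. Its weight keeps it on either side of about 0.6. At the start a tooth bites on the nose and draws it in: the wheel must first be wound up by 0.12 to 0.45 rad (at 0.52 the next tooth bites). Then a light push on the ball (under 1 N) moves it.
- pawl: The pawl: steel nose bar 60 mm long from the pivot down to the right onto the wheel's top, and a lever rod 8 mm thick from the pivot up to the black ball. All in the wheel's plane. Origin on the pivot.
- pawl_pivot (a point): Pawl pivot, fixed on the press, in the wheel's middle plane, 45 mm left of the axle and 103.5 mm above it (238.5 mm above the bench); its axis runs along the press's x.
- pawl_ball (a point): Centre of the ball (25 mm) on the pawl's lever, 70 mm from the pivot. At pawl_throw 0 it leans to the right, 65 deg above level; thrown over (0.87) it leans to the left, 65 deg above level. A closed hand from above beside it can push it across along the press's y, either way.
- wheel: The ratchet wheel and crank, turning with joint crank_turn. Origin at the wheel's centre.
- head: Press head: steel block on the right side of the column and grey arm reaching right over the carton, with the shoe below; slides up and down only, driven by the crank. About 1.3 kg with the shoe. Origin under the block. The column, 50 x 50 mm, 332 mm high, is centred at press x 60, y -120 mm.
- shoe: Pressing shoe, 120 x 100 mm steel plate with a rubber face below (its origin is at the centre of that face), hung under the head's arm on two stiff springs: it gives about 1 mm for 10 N beyond its own 4 N weight. At crank_turn 0 its face is 215 mm above the bench.
- carton: Packed cardboard carton, 170 (x) x 150 mm, 110 mm high to its top edges; its glued flaps bulge 1 to 15 mm above that, as full as it is packed. Loose, 1.6 kg, on the levelling bed under the shoe; the bed's height differs from time to time. Origin at the centre of its underside.
- glue: White glue bottle, 54 mm thick, 165 mm high. Bystander, loose; origin at the centre of its underside.
- tape: Roll of brown tape lying flat, 100 mm across, 48 mm high. Bystander, loose; origin at the centre of its underside.
- cutter: Yellow box cutter, 150 mm long, 15 mm high. Bystander, loose; origin at the centre of its underside.
- jar_a: Glass jar, 68 mm thick, 85 mm high, left. Bystander, loose; origin at the centre of its underside.
- jar_b: Glass jar, 68 mm thick, 85 mm high, right. Bystander, loose; origin at the centre of its underside.
- packets: Packet of sliced meat, 120 x 90 x 45 mm. Bystander, loose; origin at the centre of its underside.
- pad: Order pad, 105 x 148 x 12 mm. Bystander, loose; origin at the centre of its underside.
- brush: Glue brush, about 175 mm long, 16 mm high. Bystander, loose; origin at the centre of its underside.
Things that resemble listed ones, but are neither listed nor needed, are in the scene too. Of the things that look like the carton, the smaller one is meant.

How it is judged:
On the way, in this order (a step that is already met when the one before it is completed fails the run):
1. the wheel is wound up a little, off the pawl (value of joint crank_turn below -0.08 rad), for 0.1 s.
2. the pawl is thrown clear of the wheel, before any winding back (value of joint pawl_throw above 0.78 rad and value of joint crank_turn below 0.3 rad), for 0.2 s.
3. with the pawl off, the shoe is wound down onto the carton (value of joint pawl_throw above 0.7 rad and contact force between shoe and carton between 5 and 30 N), for 0.2 s.
4. the pawl is back on the wheel (value of joint pawl_throw below 0.3 rad), for 0.2 s.
At the end, for the whole second after the job is handed in: The pawl lies on the ratchet wheel (joint below 0.3 rad), the shoe presses on the carton with 5 to 30 N, the wheel stands still, and the carton is within 20 mm of where it stood (value of joint pawl_throw below 0.3 rad and contact force between shoe and carton between 5 and 30 N and velocity of joint crank_turn between -0.03 and 0.03 rad/s and distance of carton from where it was at the start of the episode below 0.02 m); the robot touches nothing.
It fails at once if the pawl is forced out of a biting tooth, or the wheel forced back against the pawl: the robot works pawl or crank with over 10 N between pawl and wheel (contact force between pawl and wheel above 10 N and (contact force between any of the fingers, the arm and pawl above 1 N or contact force between the fingers and wheel above 1 N)).
It fails at once if the carton is crushed: the shoe presses with more than 30 N (contact force between shoe and carton above 30 N).
It fails at once if the robot pushes the head or shoe by hand (over 3 N) (contact force between any of the fingers, the arm and head above 3 N).
It fails at once if the carton is shifted more than 20 mm, or another thing on the bench more than 30 mm (distance of carton from where it was at the start of the episode above 0.02 m or distance of any of glue, tape, cutter, jar_a, jar_b, packets, pad, brush from where it was at the start of the episode above 0.03 m).
It also fails if it takes over 72 s, if anything falls off the work surface, if the arm or the gripper's body presses on something with over 40 N, if the wrist force passes 120 N, or if a joint passes its speed limit or range.

ROBOT

A 7-joint arm with a two-finger parallel gripper is mounted at the origin on the work surface. World frame = base frame: x ahead of the robot, y to its left, z up, the work surface at z = 0. Lengths are in m, angles in rad, forces in N, time in s.
With the tool pointing down it reaches from about 0.35 to 0.775 m from the base axis. Payload 3.1 kg.
Tool frame: the origin (TCP) lies where the fingers leave the gripper's body, on its centre line; the fingertips stand 73 mm ahead of it and the grasp point (between the pads) lies 54 mm ahead of it; z points along the fingers, y is the line along which they close (so a half turn about z gives the same grasp; the last joint's range is limited). The gripper opens to 85 mm and grips with 20 to 120 N. Pads are 22 mm wide; open, the fingers measure 114 mm over their backs; the gripper's body (76 mm by 85 mm) begins 54 mm behind the grasp point. The pads swing forward as they close: fully open they stand 13 mm farther back than shut.
Start: joints at [1.164, 0.311, 0.014, 1.512, -0.004, 1.319, -0.027], TCP at [0.196, -0.514, 0.304] pointing down, gripper open.
Joint ranges: [-2.7, 2.7], [-0.3, 1.91], [-1.27, 1.3], [0.12, 2.57], [-1.44, 4.58], [0.2, 2.03], [-3.05, 3.05]. Speed limits (rad/s): [2.79, 2.79, 3.14, 3.14, 3.14, 3.14, 3.14].

INTERFACE

Orientations are given as [roll, pitch, yaw] about the fixed x, y, z axes, in that order (R = Rz(yaw) Ry(pitch) Rx(roll)).
In Python, from rig import env gives the robot as it stands.
- The arm moves only by the tool arm_command, never from a script. Its argument "series" is a list of rows, each an object of numbers: "fingers": the opening in per cent of the stroke, from 0 (shut) to 100 (fully open); "tx", "ty", "tz": the shift along the tool's x, y, z in mm; "turn": the turn about the tool's z in degrees. In form: [{"fingers": .., "tx": .., "ty": .., "tz": .., "turn": ..}, ...]. A call has 1 to 8 rows; each row shifts and turns the commanded pose from where the row before left it, along the tool's axes as they then stand; what a row does not reach is not made up. A row lasts 1/12 s, in which the tool goes at most 41.7 mm and 7.16 degrees, less where a joint would pass 70% of its speed; a pose out of reach is approached as far as the arm can. A call with a gripper value outside its range is refused whole. The fingers move at their own pace and stop on an object; "force" is the grip in N (left out, the last holds). Time passes only in rows, so rows that do not move let the fingers close. It gives the time, the measured TCP pose, the force, the opening and the grip force at its end, in the units of the state.
- env.observe(): the state, without advancing time (a new reading comes with each control period).
- env.grab_frame(name): name is "side" or "top" or "wrist"; returns a dict with "frame" (420x560x3 uint8, red, green, blue), "camera_matrix" (3x3 intrinsics, pixels), "position" and "orientation" of the camera in the world. Camera axes: x right, y down, z forward; pixel columns grow to the right and rows downward; lengths in m; the calibration is good to about 2 mm. A picture is of the moment at which its call begins. There is no depth.
- env.close_job(): hands the job in; it is judged then, once.
The state is a dict: "time_s": time; "q": joint angles; "dq": joint speeds; "joint_torque": joint torques, N m; "ee_pos": TCP position; "eef_rot": TCP orientation; "force": force on the tool from outside, world axes, zero at the start; "moment": the same for the moment, N m; "gripper_width": finger opening in m; "gripper_force": force on a finger pad.
Only numpy, scipy, OpenCV 4.12 (cv2) and the standard library are available. Lean on these libraries where they do the work, as an engineer would, in place of code of your own. Each camera call takes 0.05 s, during which the arm holds its last target. There are 200 camera calls.

## Working session

There is one attempt and no reset: what is moved stays moved. The work goes in short steps, Python scripts to look and compute and a tool call to move; the robot and the scene stay as the last step left them, time stands still between calls to the robot, and variables do not carry over. Pictures are saved under pics/ and viewed, at most 10 in all, crops included, and the job is handed in when it is done.

Besides the shell and the picture viewer there is one more tool, called after "Request:" as name(argument=value, ...), one argument or row to a line, values as JSON. arm_command: Moves the arm, as the interface text tells. Its arguments: {"type":"object","properties":{"series":{"type":"array"},"force":{"type":"number"}},"required":["series"]}

```bash
mkdir -p pics; ls
python3 - <<'E'
from rig import env
import cv2,numpy as np
s=env.observe();print(s)
for n in("side","top"):
    f=env.grab_frame(n);cv2.imwrite(f"pics/{n}0.png",f["frame"][:,:,::-1]);print(n,f["camera_matrix"],f["position"],f["orientation"])
    np.savez(f"{n}0.npz",**{k:np.array(v) for k,v in f.items()})
E
```

```text
pics
{'time_s': 0.0, 'q': array([ 1.16430807,  0.3117346 ,  0.01398922,  1.51305591, -0.00440546,
        1.31921793, -0.02718583]), 'dq': array([-9.71648649e-04, -4.40730159e-04,  8.84010104e-04,  3.99990857e-04,
        9.38914751e-05,  2.88771205e-04,  3.53683957e-04]), 'joint_torque': array([-2.85281048e-04, -3.79914844e+01,  1.45665882e-01, -2.30590689e+01,
        1.21742996e-02,  1.37262273e-02, -1.19874781e-05]), 'ee_pos': array([ 0.19603253, -0.51327562,  0.30281644]), 'eef_rot': array([-3.13920942e+00,  9.11694501e-05,  3.64880594e-01]), 'force': array([ 0.55862393, -0.15196274, -0.13492248]), 'moment': array([ 0.01298344, -0.00682049,  0.03053659]), 'gripper_force': 0.0, 'gripper_width': 0.0854778303995736}
side [[392.99392647   0.         285.1345267 ]
 [  0.         392.99392647 206.40604109]
 [  0.           0.           1.        ]] [0.35691137 0.79682827 0.71984519] [-2.16516789 -0.01759902 -2.94029728]
top [[525.65285737   0.         282.9523557 ]
 [  0.         525.65285737 207.56684494]
 [  0.           0.           1.        ]] [0.30108963 0.01409077 1.60322791] [-3.01212100e+00  7.66266815e-05 -1.56041553e+00]
```

View pics/side0.png

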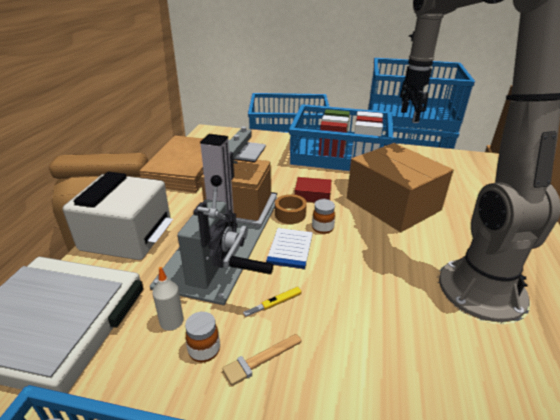

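View pics/top0.png

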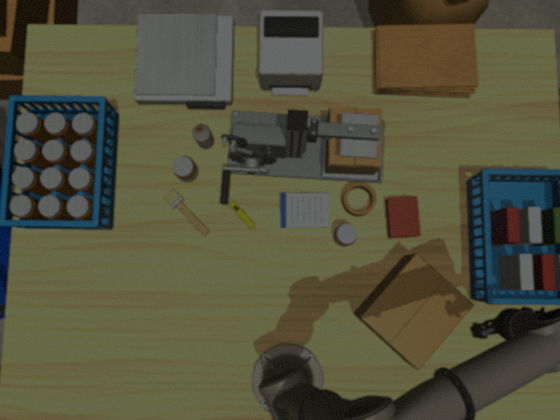

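Run:
```python
import cv2
a=cv2.imread("pics/side0.png")[125:310,150:320];b=cv2.imread("pics/top0.png")[95:215,210:400]
cv2.imwrite("pics/c_side.png",cv2.resize(a,None,fx=3.2,fy=3.2,interpolation=cv2.INTER_CUBIC))
b=cv2.convertScaleAbs(b,alpha=1.8)
cv2.imwrite("pics/c_top.png",cv2.resize(b,None,fx=4,fy=4,interpolation=cv2.INTER_CUBIC))
```

```text
(no output)
```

View pics/c_top.png

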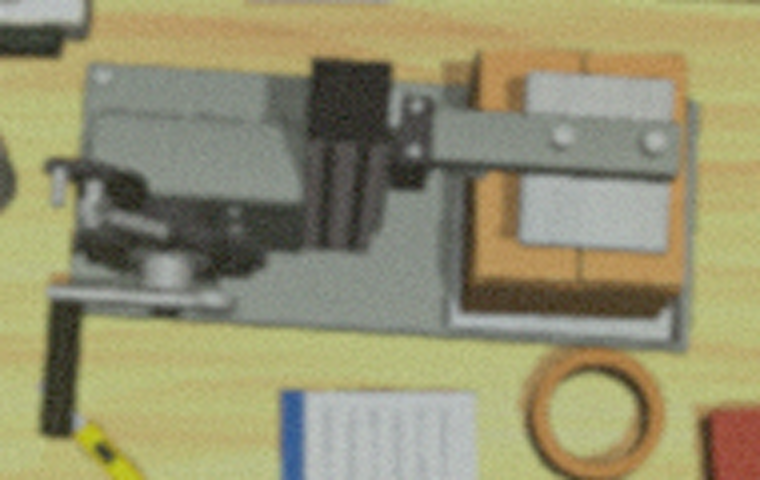

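View pics/c_side.png

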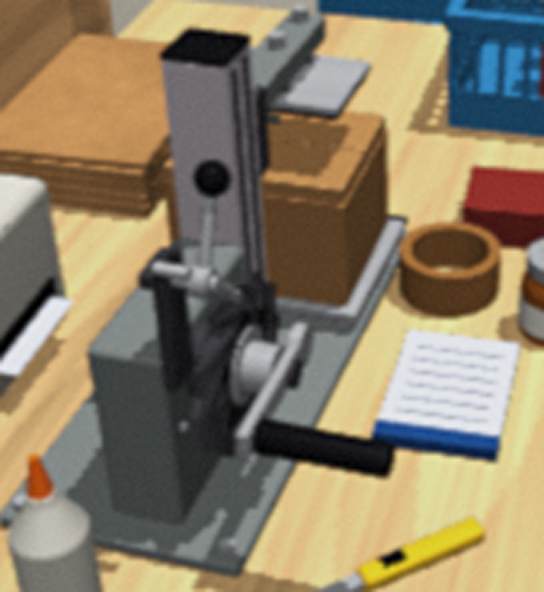

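```bash
cat > h.py <<'E'
import numpy as np
from scipy.spatial.transform import Rotation as R
from scipy.optimize import least_squares
def proj(f,P):
    c=R.from_euler("xyz",f["orientation"]).inv().apply(np.atleast_2d(P)-f["position"])
    u=c@f["camera_matrix"].T; return u[:,:2]/u[:,2:]
def p2w(o,P):
    P=np.atleast_2d(P).astype(float); return R.from_euler("z",o[2]).apply(P)+[o[0],o[1],0]
def tri(fs,px):
    return least_squares(lambda X:np.concatenate([proj(f,X)[0]-p for f,p in zip(fs,px)]),[.6,.1,.15]).x
E
python3 - <<'E'
from h import *
S=np.load("side0.npz");T=np.load("top0.npz")
ct=lambda x,y:(np.array([x,y])/4+[210,95]); cs=lambda x,y:np.array([x,y])/3.2+[150,125]
pl=[ct(92,65),ct(698,100),ct(685,348),ct(75,315)]
gt=[ct(66,305),ct(57,435)]; gs=[cs(260,437),cs(385,458)]; ball=cs(212,179)
print("tri grip",tri([S,T],[gs[0],gt[0]]),tri([S,T],[gs[1],gt[1]]))
def res(p):
    a,b=p[3:]
    C=p2w(p,[[a+.1,b+.24,.014],[a+.1,b-.24,.014],[a-.1,b-.24,.014],[a-.1,b+.24,.014]])
    G=p2w(p,[[-.045,.07,.135],[-.138,.07,.135]]);B=p2w(p,[0,.0154,.3019])
    return np.concatenate([(proj(T,C)-pl).ravel(),(proj(T,G)-gt).ravel(),(proj(S,G)-gs).ravel(),(proj(S,B)-ball).ravel()])
r=least_squares(res,[.63,.1,0,0,0]);print(r.x);print(r.fun.reshape(-1,2).round(1))
o=r.x
for n,P in dict(ball=[0,.0154,.3019],grip=[-.103,.07,.135],gtip=[-.138,.07,.135],ball87=[0,.0746,.3019],pivot=[0,.045,.2385]).items():
    print(n,p2w(o,P)[0].round(4),proj(T,p2w(o,P))[0].round(1),(4*(proj(T,p2w(o,P))[0]-[210,95])).round())
E
```

```text
tri grip [0.59505073 0.17827246 0.12848484] [0.50356988 0.18244928 0.13085024]
[ 0.6355106   0.1086118  -0.04811817  0.07181847 -0.16081899]
[[-1.2 -0.4]
 [ 0.9 -0.4]
 [ 2.   0.7]
 [-1.6 -0. ]
 [-1.1  0.2]
 [-1.2  0.1]
 [-0.3 -1.5]
 [ 1.3 -0.3]
 [-0.9 -1.3]]
ball [0.6363 0.124  0.3019] [241.1 142.4] [124. 189.]
grip [0.536  0.1835 0.135 ] [224.  191.6] [ 56. 386.]
gtip [0.501  0.1852 0.135 ] [223.1 203.9] [ 52. 435.]
ball87 [0.6391 0.1831 0.3019] [217.8 141. ] [ 31. 184.]
pivot [0.6377 0.1536 0.2385] [231.8 147.7] [ 87. 211.]
```

Request:
arm_command(
  series=[
    {"fingers": 100, "tz": -25, "turn": 5.9},
    {"tz": -25, "turn": 5.9},
    {"tz": -25, "turn": 5.9},
    {"tz": -25, "turn": 6},
    {"tx": 12.6, "ty": -29.6},
    {"tx": 12.6, "ty": -29.6},
    {"tx": 12.6, "ty": -29.6},
    {"tx": 12.6, "ty": -29.6},
  ],
  force=60,
)

```text
$.series[0]: bad value
```

Request:
arm_command(
  series=[
    {"fingers": 100, "tx": 0, "ty": 0, "tz": -25, "turn": 5.9},
    {"fingers": 100, "tx": 0, "ty": 0, "tz": -25, "turn": 5.9},
    {"fingers": 100, "tx": 0, "ty": 0, "tz": -25, "turn": 5.9},
    {"fingers": 100, "tx": 0, "ty": 0, "tz": -25, "turn": 6},
    {"fingers": 100, "tx": 12.6, "ty": -29.6, "tz": 0, "turn": 0},
    {"fingers": 100, "tx": 12.6, "ty": -29.6, "tz": 0, "turn": 0},
    {"fingers": 100, "tx": 12.6, "ty": -29.6, "tz": 0, "turn": 0},
    {"fingers": 100, "tx": 12.6, "ty": -29.6, "tz": 0, "turn": 0},
  ],
  force=60,
)

```text
time_s: 0.77
ee_pos: [0.2527, -0.3966, 0.4034]
eef_rot: [-3.141, 0.0, -0.049]
force: [0.5, 0.1, 0.2]
gripper_width: 0.0857
gripper_force: 0.0
```

Request:
arm_command(
  series=[
    {"fingers": 100, "tx": 12.6, "ty": -29.6, "tz": 0, "turn": 0},
    {"fingers": 100, "tx": 12.6, "ty": -29.6, "tz": 0, "turn": 0},
    {"fingers": 100, "tx": 12.6, "ty": -29.6, "tz": 0, "turn": 0},
    {"fingers": 100, "tx": 12.6, "ty": -29.6, "tz": 0, "turn": 0},
    {"fingers": 100, "tx": 12.6, "ty": -29.6, "tz": 0, "turn": 0},
    {"fingers": 100, "tx": 12.6, "ty": -29.6, "tz": 0, "turn": 0},
    {"fingers": 100, "tx": 12.6, "ty": -29.6, "tz": 0, "turn": 0},
    {"fingers": 100, "tx": 12.6, "ty": -29.6, "tz": 0, "turn": 0},
  ],
)

```text
time_s: 1.43
ee_pos: [0.3647, -0.1648, 0.4036]
eef_rot: [3.142, 0.001, -0.049]
force: [0.7, -1.0, 0.5]
gripper_width: 0.0851
gripper_force: 0.0
```

Request:
arm_command(
  series=[
    {"fingers": 100, "tx": 12.6, "ty": -29.6, "tz": 0, "turn": 0},
    {"fingers": 100, "tx": 12.6, "ty": -29.6, "tz": 0, "turn": 0},
    {"fingers": 100, "tx": 12.6, "ty": -29.6, "tz": 0, "turn": 0},
    {"fingers": 100, "tx": 12.6, "ty": -29.6, "tz": 0, "turn": 0},
    {"fingers": 100, "tx": 12.6, "ty": -29.6, "tz": 0, "turn": 0},
    {"fingers": 100, "tx": 12.6, "ty": -29.6, "tz": 0, "turn": 0},
    {"fingers": 100, "tx": 12.6, "ty": -29.6, "tz": 0, "turn": 0},
    {"fingers": 100, "tx": 12.6, "ty": -29.6, "tz": 0, "turn": 0},
  ],
)

```text
time_s: 2.1
ee_pos: [0.477, 0.0665, 0.4035]
eef_rot: [3.141, 0.001, -0.049]
force: [0.8, 0.4, -0.5]
gripper_width: 0.085
gripper_force: 0.0
```

Request:
arm_command(
  series=[
    {"fingers": 100, "tx": 12.6, "ty": -29.6, "tz": 0, "turn": 0},
    {"fingers": 100, "tx": 12.6, "ty": -29.6, "tz": 0, "turn": 0},
    {"fingers": 100, "tx": 12.6, "ty": -29.6, "tz": 0, "turn": 0},
    {"fingers": 100, "tx": 12.6, "ty": -29.6, "tz": 0, "turn": 0},
    {"fingers": 100, "tx": 0, "ty": 0, "tz": 30, "turn": 0},
    {"fingers": 100, "tx": 0, "ty": 0, "tz": 30, "turn": 0},
    {"fingers": 100, "tx": 0, "ty": 0, "tz": 30, "turn": 0},
    {"fingers": 100, "tx": 0, "ty": 0, "tz": 30, "turn": 0},
  ],
)

```text
time_s: 2.77
ee_pos: [0.5326, 0.1811, 0.282]
eef_rot: [3.141, 0.001, -0.048]
force: [0.5, -0.6, -0.7]
gripper_width: 0.0857
gripper_force: 0.0
```

```bash
cat > cap.py <<'E'
from rig import env
import cv2,numpy as np,sys
def cap(n,tag):
    f=env.grab_frame(n);cv2.imwrite(f"pics/{n}{tag}.png",f["frame"][:,:,::-1])
    np.savez(f"{n}{tag}.npz",**{k:np.array(v) for k,v in f.items()});return f
if __name__=="__main__":
    cap(sys.argv[1],sys.argv[2])
E
python3 cap.py wrist 1
```

```text
(no output)
```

View pics/wrist1.png

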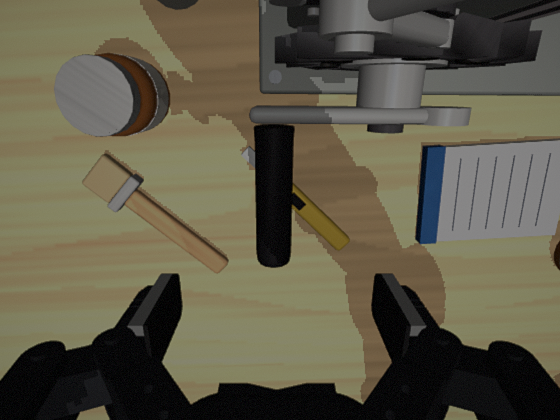

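Run:
```python
from h import *
W=np.load("wrist1.npz");print(W["position"],W["orientation"])
def ray(f,p,z):
    d=R.from_euler("xyz",f["orientation"]).apply(np.linalg.inv(f["camera_matrix"])@[*p,1]); return f["position"]+d*(z-f["position"][2])/d[2]
for n,p in dict(far=(274,127),near=(273.5,263),midL=(256,190),midR=(292.5,190),barL=(252,114),barR=(470,116),hubL=(360,85),hubR=(421,85)).items(): print(n,ray(W,p,.135).round(4))
o=[.6355,.1086,-.048]
print(proj(W,p2w(o,[[-.043,.07,.135],[-.138,.07,.135],[-.103,.07,.135],[0,0.045,.2385],[0,.0154,.302]])).round(0))
```

```text
[0.61737599 0.17534465 0.35258743] [ 2.80952543e+00 -2.36393561e-04 -1.61934669e+00]
far [0.5958 0.1779 0.135 ]
near [0.4992 0.1831 0.135 ]
midL [0.5549 0.1921 0.135 ]
midR [0.5538 0.1675 0.135 ]
barL [0.6044 0.1912 0.135 ]
barR [0.5966 0.0548 0.135 ]
hubL [0.6182 0.1243 0.135 ]
hubR [0.6164 0.0872 0.135 ]
[[270. 127.]
 [271. 261.]
 [270. 216.]
 [346.  16.]
 [690. -95.]]
```

Request:
arm_command(
  series=[
    {"fingers": 100, "tx": 0, "ty": 0, "tz": 25, "turn": 0},
    {"fingers": 100, "tx": 0, "ty": 0, "tz": 25, "turn": 0},
    {"fingers": 80, "tx": 0, "ty": 0, "tz": 25, "turn": 0},
    {"fingers": 60, "tx": 0, "ty": 0, "tz": 20, "turn": 0},
    {"fingers": 45, "tx": 0, "ty": 0, "tz": 0, "turn": 0},
    {"fingers": 45, "tx": 0, "ty": 0, "tz": 0, "turn": 0},
    {"fingers": 20, "tx": 0, "ty": 0, "tz": 0, "turn": 0},
    {"fingers": 20, "tx": 0, "ty": 0, "tz": 0, "turn": 0},
  ],
  force=50,
)

```text
time_s: 3.48
ee_pos: [0.5338, 0.1828, 0.191]
eef_rot: [-3.138, -0.003, -0.048]
force: [-0.0, 2.8, -1.8]
gripper_width: 0.0237
gripper_force: 49.1
```

Request:
arm_command(
  series=[
    {"fingers": 10, "tx": 0, "ty": 0, "tz": 0, "turn": 0},
    {"fingers": 10, "tx": 0, "ty": 0, "tz": 0, "turn": 0},
    {"fingers": 10, "tx": 0, "ty": 0, "tz": 0, "turn": 0},
  ],
)

```text
time_s: 3.73
ee_pos: [0.5337, 0.1827, 0.1908]
eef_rot: [-3.138, -0.003, -0.048]
force: [-0.1, 4.1, 3.9]
gripper_width: 0.0232
gripper_force: 49.6
```

Request:
arm_command(
  series=[
    {"fingers": 10, "tx": 0, "ty": 0, "tz": -5, "turn": 0},
    {"fingers": 10, "tx": 0, "ty": 0.5, "tz": -5, "turn": 0},
    {"fingers": 10, "tx": 0, "ty": 0.7, "tz": -5, "turn": 0},
    {"fingers": 10, "tx": 0, "ty": 1, "tz": -5, "turn": 0},
    {"fingers": 10, "tx": 0, "ty": 0, "tz": 0, "turn": 0},
    {"fingers": 10, "tx": 0, "ty": 0, "tz": 0, "turn": 0},
  ],
)

```text
time_s: 4.23
ee_pos: [0.5336, 0.1805, 0.2082]
eef_rot: [-3.138, -0.002, -0.048]
force: [3.7, 6.5, -7.4]
gripper_width: 0.0237
gripper_force: 50.6
```

Request:
arm_command(
  series=[
    {"fingers": 40, "tx": 0, "ty": 0, "tz": 0, "turn": 0},
    {"fingers": 60, "tx": 0, "ty": 0, "tz": 0, "turn": 0},
    {"fingers": 70, "tx": 0, "ty": 0, "tz": -10, "turn": 0},
    {"fingers": 70, "tx": 0, "ty": 0, "tz": -40, "turn": 0},
    {"fingers": 70, "tx": 0, "ty": 0, "tz": -40, "turn": 0},
    {"fingers": 70, "tx": 0, "ty": 0, "tz": -40, "turn": 0},
    {"fingers": 30, "tx": 0, "ty": 0, "tz": -40, "turn": 0},
    {"fingers": 0, "tx": 0, "ty": 0, "tz": -40, "turn": 0},
  ],
)

```text
time_s: 4.9
ee_pos: [0.5321, 0.1777, 0.4221]
eef_rot: [3.14, -0.001, -0.05]
force: [1.0, 0.3, -0.4]
gripper_width: 0.0366
gripper_force: 0.0
```

Request:
arm_command(
  series=[
    {"fingers": 0, "tx": 18, "ty": 23, "tz": 0, "turn": 0},
    {"fingers": 0, "tx": 18, "ty": 22, "tz": 0, "turn": 0},
    {"fingers": 0, "tx": 18, "ty": 22, "tz": 0, "turn": 0},
    {"fingers": 0, "tx": 18, "ty": 22, "tz": 0, "turn": 0},
    {"fingers": 0, "tx": 18, "ty": 0, "tz": 0, "turn": 0},
    {"fingers": 0, "tx": 17, "ty": 0, "tz": 0, "turn": 0},
    {"fingers": 0, "tx": 0, "ty": 0, "tz": 0, "turn": 0},
  ],
)

```text
time_s: 5.48
ee_pos: [0.6374, 0.082, 0.4179]
eef_rot: [3.14, 0.0, -0.053]
force: [-1.9, -1.2, -1.0]
gripper_width: 0.0
gripper_force: 0.0
```

Run:
```python
from cap import cap
import cv2,numpy as np
a=cap("wrist","2")["frame"];b=cap("side","2")["frame"][125:310,150:320]
b=cv2.resize(b,(386,420));cv2.imwrite("pics/m2.png",cv2.resize(np.hstack([a[:,80:],b]),None,fx=.9,fy=.9)[:,:,::-1])
```

```text
(no output)
```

View pics/m2.png

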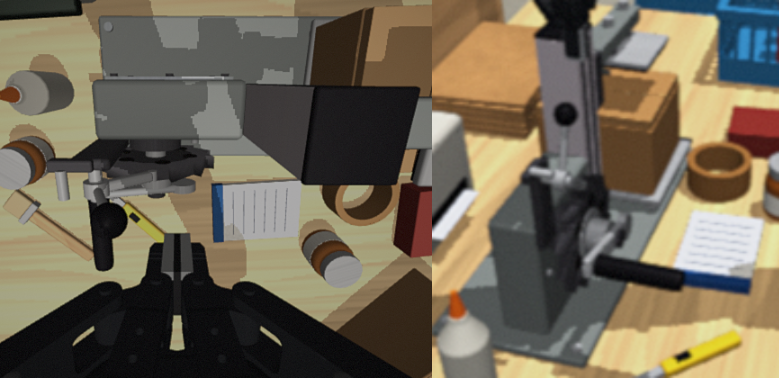

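Run:
```python
from h import *
W=np.load("wrist2.npz");S=np.load("side2.npz")
sb=np.array([566-432,114])/.9/[386/170,420/185]+[150,125]
wb=np.array([110,219])/.9+[80,0]
X=tri([W,S],[wb,sb]);print(X,proj(W,X)-wb,proj(S,X)-sb)
```

```text
[0.63580609 0.1261036  0.29999836] [[0.05052119 0.07791289]] [[-0.28999676  0.11782489]]
```

Request:
arm_command(
  series=[
    {"fingers": 0, "tx": 0, "ty": 0, "tz": 20, "turn": 0},
    {"fingers": 0, "tx": 0, "ty": 0, "tz": 20, "turn": 0},
    {"fingers": 0, "tx": 0, "ty": 0, "tz": 12, "turn": 0},
    {"fingers": 0, "tx": 0, "ty": -8, "tz": 0, "turn": 0},
    {"fingers": 0, "tx": 0, "ty": -6, "tz": 0, "turn": 0},
    {"fingers": 0, "tx": 0, "ty": -6, "tz": 0, "turn": 0},
    {"fingers": 0, "tx": 0, "ty": -6, "tz": 0, "turn": 0},
    {"fingers": 0, "tx": 0, "ty": 0, "tz": 0, "turn": 0},
  ],
)

```text
time_s: 6.25
ee_pos: [0.6363, 0.1137, 0.3684]
eef_rot: [-3.139, -0.002, -0.045]
force: [-0.2, 1.1, 0.3]
gripper_width: 0.0004
gripper_force: 0.0
```

Request:
arm_command(
  series=[
    {"fingers": 0, "tx": 0, "ty": -6, "tz": 0, "turn": 0},
    {"fingers": 0, "tx": 0, "ty": -6, "tz": 0, "turn": 0},
    {"fingers": 0, "tx": 0, "ty": -6, "tz": 0, "turn": 0},
    {"fingers": 0, "tx": 0, "ty": -6, "tz": 0, "turn": 0},
    {"fingers": 0, "tx": 0, "ty": -6, "tz": 0, "turn": 0},
    {"fingers": 0, "tx": 0, "ty": -5, "tz": 0, "turn": 0},
    {"fingers": 0, "tx": 0, "ty": 0, "tz": 0, "turn": 0},
    {"fingers": 0, "tx": 0, "ty": 0, "tz": 0, "turn": 0},
  ],
)

```text
time_s: 6.92
ee_pos: [0.6382, 0.1462, 0.3667]
eef_rot: [3.142, 0.0, -0.048]
force: [0.3, -0.5, -0.1]
gripper_width: -0.0
gripper_force: 0.0
```

Run:
```python
from cap import cap
import cv2,numpy as np
a=cap("wrist","3")["frame"];b=cap("side","3")["frame"][125:310,150:320]
b=cv2.resize(b,(386,420));cv2.imwrite("pics/m3.png",cv2.resize(np.hstack([a[:,80:],b]),None,fx=.9,fy=.9)[:,:,::-1])
```

```text
(no output)
```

View pics/m3.png

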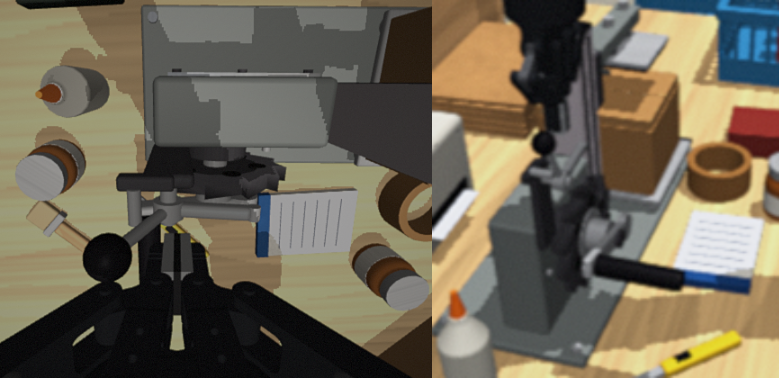

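```bash
python3 - <<'E'
from rig import env
s=env.observe();print(s["q"].round(3),s["ee_pos"].round(4))
E
python3 - <<'E'
import cv2
a=cv2.imread("pics/side3.png")[0:220,150:330];cv2.imwrite("pics/c3.png",cv2.resize(a,None,fx=2.7,fy=2.7,interpolation=cv2.INTER_CUBIC))
E
```

```text
[ 0.048  0.579 -0.568  1.032  0.299  1.605 -2.052] [0.6384 0.1452 0.3668]
```

View pics/c3.png

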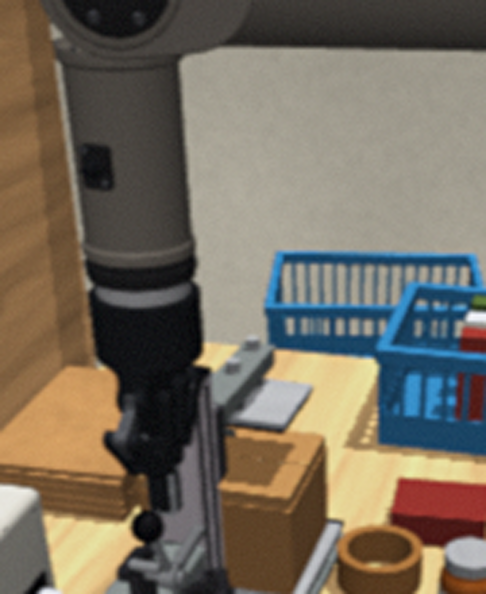

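Request:
arm_command(
  series=[
    {"fingers": 0, "tx": 0, "ty": 2, "tz": -20, "turn": 0},
    {"fingers": 0, "tx": 0, "ty": 0, "tz": -30, "turn": 0},
    {"fingers": 0, "tx": -25, "ty": 0, "tz": 0, "turn": 0},
    {"fingers": 60, "tx": -30, "ty": -10, "tz": 0, "turn": 0},
    {"fingers": 100, "tx": -30, "ty": -11, "tz": 0, "turn": 0},
    {"fingers": 100, "tx": -30, "ty": -10, "tz": 0, "turn": 0},
    {"fingers": 100, "tx": 0, "ty": 0, "tz": 35, "turn": 0},
    {"fingers": 100, "tx": 0, "ty": 0, "tz": 35, "turn": 0},
  ],
)

```text
time_s: 7.68
ee_pos: [0.5242, 0.1823, 0.3499]
eef_rot: [-3.139, -0.008, -0.046]
force: [1.1, -1.6, -0.9]
gripper_width: 0.0606
gripper_force: 0.0
```

Request:
arm_command(
  series=[
    {"fingers": 100, "tx": 0, "ty": 0, "tz": 35, "turn": 0},
    {"fingers": 100, "tx": 0, "ty": 0, "tz": 35, "turn": 0},
    {"fingers": 100, "tx": 0, "ty": 0, "tz": 20, "turn": 0},
    {"fingers": 100, "tx": 0, "ty": 0, "tz": 0, "turn": 0},
  ],
)

```text
time_s: 8.02
ee_pos: [0.5223, 0.1777, 0.2518]
eef_rot: [3.137, 0.01, -0.05]
force: [-1.7, -1.3, -0.4]
gripper_width: 0.0854
gripper_force: 0.0
```

Request:
arm_command(
  series=[
    {"fingers": 100, "tx": 0, "ty": 0, "tz": 25, "turn": 0},
    {"fingers": 70, "tx": 0, "ty": -1, "tz": 20, "turn": 0},
    {"fingers": 50, "tx": 0, "ty": 0, "tz": 0, "turn": 0},
    {"fingers": 20, "tx": 0, "ty": 0, "tz": 0, "turn": 0},
    {"fingers": 10, "tx": 0, "ty": 0, "tz": 0, "turn": 0},
    {"fingers": 10, "tx": 0, "ty": 0, "tz": 0, "turn": 0},
    {"fingers": 10, "tx": 0, "ty": 0, "tz": 0, "turn": 0},
    {"fingers": 10, "tx": 0, "ty": 0, "tz": 0, "turn": 0},
  ],
)

```text
time_s: 8.68
ee_pos: [0.5261, 0.1815, 0.2139]
eef_rot: [-3.141, -0.004, -0.049]
force: [0.6, -1.2, 2.9]
gripper_width: 0.0235
gripper_force: 49.0
```

Run:
```python
import numpy as np
p=np.arange(-.25,3.4,.1)
for a,b in zip(p,p[1:]): print(f"{b:.2f}: ty {70*(np.cos(a)-np.cos(b)):.1f} tz {70*(np.sin(b)-np.sin(a)):.1f}",end=" | ")
```

```text
-0.15: ty -1.4 tz 6.9 | -0.05: ty -0.7 tz 7.0 | 0.05: ty 0.0 tz 7.0 | 0.15: ty 0.7 tz 7.0 | 0.25: ty 1.4 tz 6.9 | 0.35: ty 2.1 tz 6.7 | 0.45: ty 2.7 tz 6.4 | 0.55: ty 3.4 tz 6.1 | 0.65: ty 4.0 tz 5.8 | 0.75: ty 4.5 tz 5.4 | 0.85: ty 5.0 tz 4.9 | 0.95: ty 5.5 tz 4.3 | 1.05: ty 5.9 tz 3.8 | 1.15: ty 6.2 tz 3.2 | 1.25: ty 6.5 tz 2.5 | 1.35: ty 6.7 tz 1.9 | 1.45: ty 6.9 tz 1.2 | 1.55: ty 7.0 tz 0.5 | 1.65: ty 7.0 tz -0.2 | 1.75: ty 6.9 tz -0.9 | 1.85: ty 6.8 tz -1.6 | 1.95: ty 6.6 tz -2.3 | 2.05: ty 6.4 tz -2.9 | 2.15: ty 6.0 tz -3.5 | 2.25: ty 5.7 tz -4.1 | 2.35: ty 5.2 tz -4.7 | 2.45: ty 4.7 tz -5.2 | 2.55: ty 4.2 tz -5.6 | 2.65: ty 3.6 tz -6.0 | 2.75: ty 3.0 tz -6.3 | 2.85: ty 2.3 tz -6.6 | 2.95: ty 1.7 tz -6.8 | 3.05: ty 1.0 tz -6.9 | 3.15: ty 0.3 tz -7.0 | 3.25: ty -0.4 tz -7.0 | 3.35: ty -1.1 tz -6.9 |
```

Request:
arm_command(
  series=[
    {"fingers": 10, "tx": 0, "ty": -1.4, "tz": 6.9, "turn": 0},
    {"fingers": 10, "tx": 0, "ty": -0.7, "tz": 7, "turn": 0},
    {"fingers": 10, "tx": 0, "ty": 0, "tz": 7, "turn": 0},
    {"fingers": 10, "tx": 0, "ty": 0.7, "tz": 7, "turn": 0},
    {"fingers": 10, "tx": 0, "ty": 1.4, "tz": 6.9, "turn": 0},
    {"fingers": 10, "tx": 0, "ty": 2.1, "tz": 6.7, "turn": 0},
    {"fingers": 10, "tx": 0, "ty": 2.7, "tz": 6.4, "turn": 0},
    {"fingers": 10, "tx": 0, "ty": 0, "tz": 0, "turn": 0},
  ],
)

```text
time_s: 9.35
ee_pos: [0.5258, 0.1742, 0.1623]
eef_rot: [3.14, -0.001, -0.051]
force: [5.5, -2.2, -1.2]
gripper_width: 0.023
gripper_force: 49.2
```

Request:
arm_command(
  series=[
    {"fingers": 10, "tx": 0, "ty": 3.4, "tz": 6.1, "turn": 0},
    {"fingers": 10, "tx": 0, "ty": 4, "tz": 5.8, "turn": 0},
    {"fingers": 10, "tx": 0, "ty": 4.5, "tz": 5.4, "turn": 0},
    {"fingers": 10, "tx": 0, "ty": 5, "tz": 4.9, "turn": 0},
    {"fingers": 10, "tx": 0, "ty": 5.5, "tz": 4.3, "turn": 0},
    {"fingers": 10, "tx": 0, "ty": 5.9, "tz": 3.8, "turn": 0},
    {"fingers": 10, "tx": 0, "ty": 0, "tz": 0, "turn": 0},
    {"fingers": 10, "tx": 0, "ty": 0, "tz": 0, "turn": 0},
  ],
)

```text
time_s: 10.02
ee_pos: [0.5243, 0.1449, 0.1342]
eef_rot: [3.137, -0.001, -0.052]
force: [1.7, -5.9, 9.8]
gripper_width: 0.0231
gripper_force: 50.4
```

Run:
```python
from cap import cap
import cv2
a=cap("side","4")["frame"][110:230,180:320]
cv2.imwrite("pics/c4.png",cv2.resize(a,None,fx=5,fy=5,interpolation=cv2.INTER_CUBIC)[:,:,::-1])
```

```text
(no output)
```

View pics/c4.png

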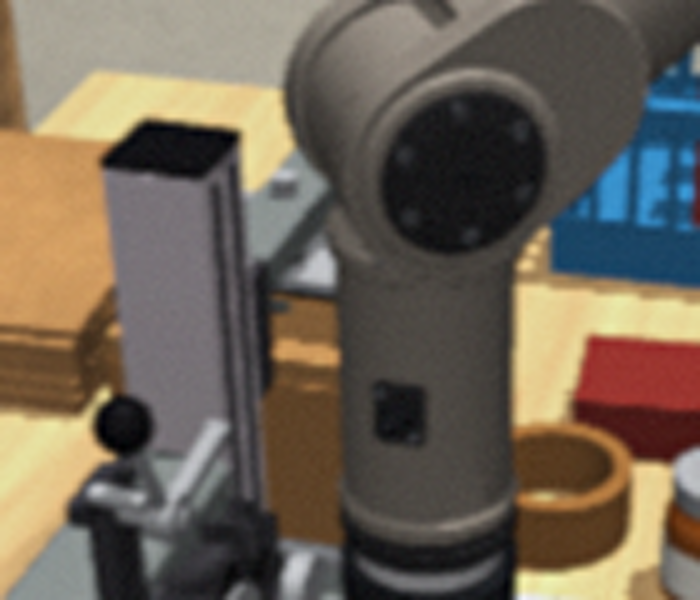

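Run:
```python
from h import *
S=np.load("side0.npz");T=np.load("top0.npz")
ct=lambda x,y:(np.array([x,y])/4+[210,95]); cs=lambda x,y:np.array([x,y])/3.2+[150,125]
for a,b in [((345,187),(470,280)),((386,122),(685,282)),((345,303),(463,313))]:
    X=tri([S,T],[cs(*a),ct(*b)]);print(X.round(4),(proj(S,X)-cs(*a)).round(1),(proj(T,X)-ct(*b)).round(1))
```

```text
[ 0.6091 -0.1071  0.1627] [[-0.2 -0. ]] [[0.  0.2]]
[ 0.611  -0.2602  0.1476] [[-0.8 -0.2]] [[0.1 0.8]]
[ 0.6122 -0.1124  0.0343] [[0.2 0. ]] [[-0.  -0.2]]
```

Request:
arm_command(
  series=[
    {"fingers": 10, "tx": 0, "ty": 6, "tz": 2.2, "turn": 0},
    {"fingers": 10, "tx": 0, "ty": 6.5, "tz": 1.7, "turn": 0},
    {"fingers": 10, "tx": 0, "ty": 6.7, "tz": 1, "turn": 0},
    {"fingers": 10, "tx": 0, "ty": 6.9, "tz": 0.4, "turn": 0},
    {"fingers": 10, "tx": 0, "ty": 0, "tz": 0, "turn": 0},
    {"fingers": 10, "tx": 0, "ty": 0, "tz": 0, "turn": 0},
  ],
)

```text
time_s: 10.57
ee_pos: [0.523, 0.1223, 0.1281]
eef_rot: [-3.14, -0.002, -0.049]
force: [5.8, 1.8, -0.4]
gripper_width: 0.0231
gripper_force: 49.5
```

Request:
arm_command(
  series=[
    {"fingers": 10, "tx": 0, "ty": 3.5, "tz": 0.4, "turn": 0},
    {"fingers": 10, "tx": 0, "ty": 3.5, "tz": 0.2, "turn": 0},
    {"fingers": 10, "tx": 0, "ty": 3.5, "tz": 0, "turn": 0},
  ],
)

```text
time_s: 10.82
ee_pos: [0.5225, 0.1141, 0.1276]
eef_rot: [-3.137, -0.003, -0.047]
force: [5.7, 3.2, -2.4]
gripper_width: 0.0233
gripper_force: 49.4
```

Request:
arm_command(
  series=[
    {"fingers": 10, "tx": 0, "ty": 2.8, "tz": -0.1, "turn": 0},
  ],
)

```text
time_s: 10.9
ee_pos: [0.5223, 0.1109, 0.1276]
eef_rot: [-3.137, -0.003, -0.048]
force: [6.1, 4.3, -2.1]
gripper_width: 0.0232
gripper_force: 49.4
```

Request:
arm_command(
  series=[
    {"fingers": 10, "tx": 0, "ty": 2.8, "tz": -0.2, "turn": 0},
  ],
)

```text
time_s: 10.98
ee_pos: [0.5222, 0.1082, 0.1278]
eef_rot: [-3.137, -0.002, -0.048]
force: [6.0, 2.4, -1.5]
gripper_width: 0.0233
gripper_force: 49.3
```

Request:
arm_command(
  series=[
    {"fingers": 10, "tx": 0, "ty": 2.4, "tz": -0.2, "turn": 0},
    {"fingers": 10, "tx": 0, "ty": 2.4, "tz": -0.3, "turn": 0},
  ],
)

```text
time_s: 11.15
ee_pos: [0.5219, 0.1034, 0.1283]
eef_rot: [-3.137, -0.002, -0.048]
force: [5.3, 3.7, -1.8]
gripper_width: 0.0231
gripper_force: 49.4
```

Request:
arm_command(
  series=[
    {"fingers": 10, "tx": 0, "ty": 2.4, "tz": -0.4, "turn": 0},
    {"fingers": 10, "tx": 0, "ty": 2.4, "tz": -0.5, "turn": 0},
  ],
)

```text
time_s: 11.32
ee_pos: [0.5216, 0.0986, 0.1292]
eef_rot: [-3.137, -0.002, -0.047]
force: [4.8, 3.1, -0.9]
gripper_width: 0.0235
gripper_force: 49.3
```

Request:
arm_command(
  series=[
    {"fingers": 10, "tx": 0, "ty": 2.4, "tz": -0.5, "turn": 0},
    {"fingers": 10, "tx": 0, "ty": 2.4, "tz": -0.6, "turn": 0},
  ],
)

```text
time_s: 11.48
ee_pos: [0.5214, 0.0939, 0.1303]
eef_rot: [-3.137, -0.002, -0.047]
force: [5.9, 4.2, -1.8]
gripper_width: 0.0236
gripper_force: 49.4
```

Request:
arm_command(
  series=[
    {"fingers": 10, "tx": 0, "ty": 2.4, "tz": -0.7, "turn": 0},
    {"fingers": 10, "tx": 0, "ty": 2.3, "tz": -0.8, "turn": 0},
  ],
)

```text
time_s: 11.65
ee_pos: [0.5212, 0.0892, 0.1318]
eef_rot: [-3.137, -0.002, -0.047]
force: [5.6, 3.9, -2.0]
gripper_width: 0.0231
gripper_force: 49.4
```

Request:
arm_command(
  series=[
    {"fingers": 10, "tx": 0, "ty": 2.3, "tz": -0.8, "turn": 0},
    {"fingers": 10, "tx": 0, "ty": 2.3, "tz": -0.9, "turn": 0},
  ],
)

```text
time_s: 11.82
ee_pos: [0.5209, 0.0848, 0.1336]
eef_rot: [-3.137, -0.002, -0.047]
force: [5.2, 4.1, -0.0]
gripper_width: 0.0234
gripper_force: 49.4
```

Request:
arm_command(
  series=[
    {"fingers": 10, "tx": 0, "ty": 2.2, "tz": -1, "turn": 0},
    {"fingers": 10, "tx": 0, "ty": 2.2, "tz": -1.1, "turn": 0},
  ],
)

```text
time_s: 11.98
ee_pos: [0.5207, 0.0804, 0.1357]
eef_rot: [-3.137, -0.002, -0.047]
force: [4.8, 3.4, -1.5]
gripper_width: 0.023
gripper_force: 49.4
```

Request:
arm_command(
  series=[
    {"fingers": 10, "tx": 0, "ty": 2.1, "tz": -1.2, "turn": 0},
    {"fingers": 10, "tx": 0, "ty": 2.1, "tz": -1.2, "turn": 0},
  ],
)

```text
time_s: 12.15
ee_pos: [0.5204, 0.0766, 0.1379]
eef_rot: [-3.136, -0.002, -0.047]
force: [6.9, 6.4, -5.2]
gripper_width: 0.023
gripper_force: 49.2
```

Request:
arm_command(
  series=[
    {"fingers": 10, "tx": 0, "ty": 1, "tz": -0.6, "turn": 0},
  ],
)

```text
time_s: 12.23
ee_pos: [0.5204, 0.0759, 0.1384]
eef_rot: [-3.136, -0.002, -0.047]
force: [7.4, 6.4, -6.2]
gripper_width: 0.0234
gripper_force: 49.2
```

Request:
arm_command(
  series=[
    {"fingers": 10, "tx": 0, "ty": 0, "tz": 0, "turn": 0},
    {"fingers": 10, "tx": 0, "ty": 0, "tz": 0, "turn": 0},
    {"fingers": 10, "tx": 0, "ty": 0, "tz": 0, "turn": 0},
  ],
)

```text
time_s: 12.48
ee_pos: [0.5204, 0.0759, 0.1384]
eef_rot: [-3.136, -0.002, -0.047]
force: [5.6, 4.6, -2.5]
gripper_width: 0.0231
gripper_force: 49.3
```

Run:
```python
from rig import env
import numpy as np
F=[]
for i in range(10):
    env.grab_frame("top");s=env.observe();F.append([s["time_s"],*s["force"],*s["ee_pos"][1:]])
F=np.array(F);print(F.round(4));t=2.137;print(F[:,2]*np.sin(t)+F[:,3]*np.cos(t))
```

```text
[[12.5333  5.7521  4.1784 -4.1007  0.0758  0.1384]
 [12.5833  5.7797  4.8787 -2.6247  0.0759  0.1384]
 [12.6333  5.8164  5.5078 -3.3198  0.0759  0.1384]
 [12.6833  5.8425  4.5013 -3.289   0.0758  0.1384]
 [12.7333  5.8293  5.6183 -2.511   0.0759  0.1384]
 [12.7833  6.3071  4.2065 -2.6516  0.0759  0.1384]
 [12.8333  5.9294  3.9395 -2.4252  0.0759  0.1384]
 [12.8833  6.2769  4.8468 -2.2334  0.0759  0.1384]
 [12.9333  5.4381  4.062  -3.9228  0.0758  0.1384]
 [12.9833  6.4709  4.9119 -3.7114  0.0759  0.1384]]
[5.72605437 5.525319   6.42909442 5.56316792 6.08847675 4.97244915
 4.62570015 5.28852983 5.53244608 6.13631403]
```

Request:
arm_command(
  series=[
    {"fingers": 10, "tx": 0, "ty": 1, "tz": -0.7, "turn": 0},
  ],
)

```text
time_s: 13.07
ee_pos: [0.5204, 0.0753, 0.1388]
eef_rot: [-3.135, -0.002, -0.046]
force: [7.1, 5.9, -6.9]
gripper_width: 0.0232
gripper_force: 49.3
```

Request:
arm_command(
  series=[
    {"fingers": 10, "tx": 0, "ty": 0, "tz": 0, "turn": 0},
    {"fingers": 10, "tx": 0, "ty": 0, "tz": 0, "turn": 0},
    {"fingers": 10, "tx": 0, "ty": 0, "tz": 0, "turn": 0},
  ],
)

```text
time_s: 13.32
ee_pos: [0.5204, 0.0751, 0.1389]
eef_rot: [-3.136, -0.002, -0.047]
force: [7.6, 5.8, -4.8]
gripper_width: 0.0233
gripper_force: 49.4
```

Request:
arm_command(
  series=[
    {"fingers": 40, "tx": 0, "ty": 0, "tz": 0, "turn": 0},
    {"fingers": 60, "tx": 0, "ty": 0, "tz": 0, "turn": 0},
    {"fingers": 70, "tx": 0, "ty": 0, "tz": 0, "turn": 0},
    {"fingers": 70, "tx": 0, "ty": 0, "tz": -10, "turn": 0},
    {"fingers": 70, "tx": 0, "ty": 0, "tz": -30, "turn": 0},
    {"fingers": 70, "tx": 0, "ty": 0, "tz": -40, "turn": 0},
    {"fingers": 70, "tx": 0, "ty": 0, "tz": -40, "turn": 0},
    {"fingers": 50, "tx": 0, "ty": 0, "tz": -40, "turn": 0},
  ],
)

```text
time_s: 13.98
ee_pos: [0.5185, 0.0716, 0.3017]
eef_rot: [3.141, 0.002, -0.049]
force: [1.4, 0.8, -0.2]
gripper_width: 0.049
gripper_force: 0.0
```

Request:
arm_command(
  series=[
    {"fingers": 20, "tx": 0, "ty": 0, "tz": -40, "turn": 0},
    {"fingers": 0, "tx": 0, "ty": -10, "tz": -40, "turn": 0},
    {"fingers": 0, "tx": 0, "ty": -30, "tz": -40, "turn": 0},
    {"fingers": 0, "tx": 0, "ty": -36, "tz": 0, "turn": 0},
    {"fingers": 0, "tx": 10, "ty": -36, "tz": 0, "turn": 0},
    {"fingers": 0, "tx": 30, "ty": -36, "tz": 0, "turn": 0},
    {"fingers": 0, "tx": 35, "ty": 0, "tz": 0, "turn": 0},
    {"fingers": 0, "tx": 35, "ty": 0, "tz": 0, "turn": 0},
  ],
)

```text
time_s: 14.65
ee_pos: [0.632, 0.2087, 0.414]
eef_rot: [-3.14, 0.001, -0.042]
force: [1.1, 0.0, 0.6]
gripper_width: 0.0001
gripper_force: 0.0
```

Request:
arm_command(
  series=[
    {"fingers": 0, "tx": 0, "ty": 0, "tz": 0, "turn": 0},
    {"fingers": 0, "tx": 0, "ty": 0, "tz": 0, "turn": 0},
  ],
)

```text
time_s: 14.82
ee_pos: [0.6342, 0.2045, 0.4098]
eef_rot: [3.14, 0.005, -0.051]
force: [-0.2, 0.3, -0.3]
gripper_width: 0.0002
gripper_force: 0.0
```

Run:
```python
from cap import cap
from h import *
import cv2
# dark round blob near the ball's expected place, both views
for n in("side","wrist"):
    f=cap(n,"5");e=proj(f,[.639,.183,.302])[0];print(n,e)
    g=cv2.cvtColor(f["frame"],cv2.COLOR_RGB2GRAY)
    c=cv2.HoughCircles(cv2.GaussianBlur(g,(3,3),0),cv2.HOUGH_GRADIENT,1,20,param1=80,param2=10,minRadius=3 if n=="side" else 10,maxRadius=9 if n=="side" else 35)
    if c is not None:
        for k in c[0]:
            if np.hypot(*(k[:2]-e))<45: print(k,g[int(k[1]),int(k[0])])
```

```text
side [203.75381543 194.02731372]
[204.5 194.5   6. ] 18
wrist [311.13403491 231.26855405]
[316.5 229.5  21.8] 11
[344.5 222.5  31.1] 93
[267.5 235.5  34.4] 140
[314.5 274.5  34.4] 139
[318.5 194.5  15.9] 74
[298.5 202.5  12.2] 139
[273.5 210.5  13.7] 140
[334.5 265.5  12.9] 88
```

Request:
arm_command(
  series=[
    {"fingers": 0, "tx": 3, "ty": -15, "tz": 0, "turn": 0},
    {"fingers": 0, "tx": 0, "ty": 0, "tz": 20, "turn": 0},
    {"fingers": 0, "tx": 0, "ty": 0, "tz": 23, "turn": 0},
    {"fingers": 0, "tx": 0, "ty": 0, "tz": 0, "turn": 0},
    {"fingers": 0, "tx": 0, "ty": 5, "tz": 0, "turn": 0},
    {"fingers": 0, "tx": 0, "ty": 6, "tz": 0, "turn": 0},
    {"fingers": 0, "tx": 0, "ty": 6, "tz": 0, "turn": 0},
    {"fingers": 0, "tx": 0, "ty": 6, "tz": 0, "turn": 0},
  ],
)

```text
time_s: 15.58
ee_pos: [0.6354, 0.1994, 0.3748]
eef_rot: [-3.133, -0.006, -0.047]
force: [-0.9, 5.4, 10.9]
gripper_width: -0.0002
gripper_force: 4.9
```

Request:
arm_command(
  series=[
    {"fingers": 0, "tx": 0, "ty": 6, "tz": 0, "turn": 0},
    {"fingers": 0, "tx": 0, "ty": 6, "tz": 0, "turn": 0},
    {"fingers": 0, "tx": 0, "ty": 6, "tz": 0, "turn": 0},
    {"fingers": 0, "tx": 0, "ty": 5, "tz": 0, "turn": 0},
    {"fingers": 0, "tx": 0, "ty": 0, "tz": 0, "turn": 0},
    {"fingers": 0, "tx": 0, "ty": 0, "tz": 0, "turn": 0},
  ],
)

```text
time_s: 16.08
ee_pos: [0.6347, 0.1728, 0.3697]
eef_rot: [3.141, 0.0, -0.051]
force: [1.1, -0.5, -0.9]
gripper_width: 0.0001
gripper_force: 0.0
```

Run:
```python
from cap import cap
import cv2,numpy as np
a=cap("wrist","6")["frame"];b=cap("side","6")["frame"][110:310,150:320]
b=cv2.resize(b,(357,420),interpolation=cv2.INTER_CUBIC);cv2.imwrite("pics/m6.png",cv2.resize(np.hstack([a[:,80:],b]),None,fx=.95,fy=.95)[:,:,::-1])
```

```text
(no output)
```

View pics/m6.png

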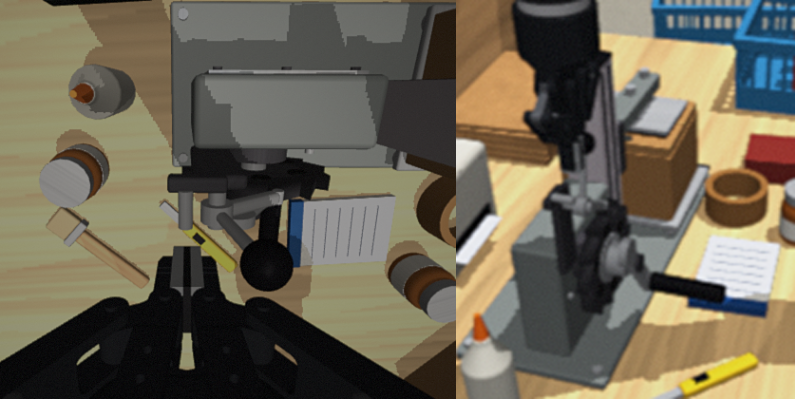

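Request:
arm_command(
  series=[
    {"fingers": 0, "tx": 0, "ty": -8, "tz": -20, "turn": 0},
    {"fingers": 0, "tx": 0, "ty": 0, "tz": -35, "turn": 0},
    {"fingers": 0, "tx": -20, "ty": 0, "tz": -20, "turn": 0},
    {"fingers": 0, "tx": -30, "ty": 0, "tz": 0, "turn": 0},
    {"fingers": 0, "tx": -30, "ty": 0, "tz": 0, "turn": 0},
    {"fingers": 0, "tx": -30, "ty": 0, "tz": 0, "turn": 0},
    {"fingers": 0, "tx": 0, "ty": 0, "tz": 0, "turn": 0},
    {"fingers": 0, "tx": 0, "ty": 0, "tz": 0, "turn": 0},
  ],
)

```text
time_s: 16.85
ee_pos: [0.5231, 0.1885, 0.4453]
eef_rot: [3.14, -0.0, -0.046]
force: [0.8, 0.6, 0.6]
gripper_width: -0.0002
gripper_force: 0.0
```

Run:
```python
from cap import cap
from h import *
import cv2
px={}
for n in("side","top"):
    f=cap(n,"7");g=cv2.cvtColor(f["frame"],cv2.COLOR_RGB2GRAY)
    if n=="side":
        c=cv2.HoughCircles(cv2.GaussianBlur(g,(3,3),0),cv2.HOUGH_GRADIENT,1,8,param1=80,param2=9,minRadius=4,maxRadius=8)
        for k in c[0]:
            if 190<k[0]<235 and 165<k[1]<215: print(k,g[int(k[1]),int(k[0])])
        for t in(0,.1,.2,.3,.4,.5):
            a=np.radians(65)+t;print(t,proj(f,p2w([.637,.105,-.05],[0,.045-.07*np.cos(a),.2385+.07*np.sin(a)]))[0].round(1))
```

```text
[213.5 181.5   6. ] 22
[221.5 205.5   6.2] 141
0 [215.3 178.7]
0.1 [213.9 179.1]
0.2 [212.6 179.8]
0.3 [211.2 180.9]
0.4 [209.8 182.3]
0.5 [208.4 184. ]
```

```bash
python3 -c "
from rig import env
print(env.close_job())"
```

```text
the job is handed in; nothing more can be done
None
```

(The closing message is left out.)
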